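Cover a pocket watch on its dowelled fixture and open the viewing shutter

TASK

Set the pocket watch face up in the round nest of the fixture, then lower the aluminium cover plate level over both dowel pins until it sits flush on the fixture with its port above the watch, its shutter still shut. Then swing the brass shutter aside so that the port is completely uncovered, and let go. Lower the watch and the plate without dropping them, keep the plate level, and leave the other things on the bench alone.

Things in the scene. Friction and masses are not known exactly. Their poses are not given: they have to be found in the camera images.
- fixture: Dark steel base 210 x 130 x 10 mm, fixed; origin at the centre of its underside, x along its length, z up. Grey rails (26 x 120 mm, tops 34 mm above the bench) cross it at x = +80 and -80 mm, leaving 134 mm free between. A brass dowel pin stands on the middle (y = 0) of each rail. The watch nest lies between the rails, towards +y.
- big_pin (a point): Foot of the 16 mm thick pin, on the rail's top at fixture x +80 mm, y 0, 34 mm above the bench; axes as the fixture's. Both pins are 22 mm tall: straight for 12 mm, then tapering to under half their width at the tip.
- small_pin (a point): Foot of the 12 mm thick pin, on the rail's top at fixture x -80 mm, y 0; else like the big pin.
- nest (a point): Centre of the nest floor, at fixture x 0, y +26 mm, 10 mm above the bench; axes as the fixture's. The nest is a round brass ring 68 mm inside, 76 mm outside, only 5 mm tall above its black floor.
- watch_center (a point): Centre (half-way up) of the silver pocket watch, 60 mm across, 18 mm thick, about 0.13 kg, lying face up (white dial) on the cork mat. z points out of the dial, x towards the crown and bow, which reach 49 mm from the centre and clear the nest ring: any heading fits in the nest.
- mat: Round cork mat, 110 mm across, 5 mm thick, fixed; origin at the centre of its underside.
- plate_grip (a point): Centre of the upright walnut handle of the loose cover plate: handle 70 mm long (x), 14 mm thick (y), 34 mm tall, standing on the plate's top; plate axes: x along the plate, z up. This point is 17 mm above the plate's top and 25 mm above its underside (seated: 59 mm above the bench). The plate (200 x 130 x 8 mm, 0.45 kg in all) has its middle 35 mm from here towards +y.
- port (a point): Centre, at the plate's underside, of its 38 mm viewing port: plate x 0, 26 mm from the middle towards +y; plate's axes. Seated: 34 mm above the bench, right over the nest centre. The pin holes are on the plate's middle line (y 0) at x +80 (18.2 mm wide, big pin) and -80 mm (14.2 mm, small pin): it fits one way round, axes along the fixture's.
- shutter_knob (a point): Middle of the red upright knob (12 mm thick, 22 mm tall) on the brass shutter, a flat 4 mm tongue with a 46 mm disc on the plate's top. It swivels level about a pivot screw at plate x +48, y +26 mm from the middle. Shut, the disc covers the port and the knob is at plate x -4, y +38 mm. This point is 24 mm above the plate's underside, 53 mm from the pivot.
- shutter (a joint): Shutter angle in rad: 0 shut (starts up to 0.12), growing clockwise seen from above, the disc swinging out past the plate's +y edge; stop at 1.75. The port is completely uncovered from 1.1 on. Light friction (about 1 N at the knob); it stays where it is left.
- wrench: Brass case-back wrench, 116 x 44 x 21 mm, lying loose; to be left alone.
- rack: Blue screwdriver rack, 130 x 50 x 85 mm, standing loose; to be left alone.
- loupe: Black eye loupe, 36 mm across, 34 mm tall, standing loose; to be left alone.
Mind the look-alikes: they are no part of the job. Leave any purple look-alike of the fixture alone. Of the things that look like the part that bears watch_center, take the one that is farthest to the robot's right at the start.

How it is judged:
By the outcome, as a careful person would: the job done as asked, in the order asked, and still so for the second after the job is handed in, with the robot touching nothing.
It also fails if it takes over 67 s, if anything falls off the work surface, if the arm or the gripper's body presses on something with over 40 N, if the wrist force passes 120 N, or if a joint passes its speed limit or range.

ROBOT

A 6-joint arm with a two-finger parallel gripper is mounted at the origin on the work surface. World frame = base frame: x ahead of the robot, y to its left, z up, the work surface at z = 0. Lengths are in m, angles in degrees, forces in N, time in s.
With the tool pointing down it reaches from about 0.35 to 0.875 m from the base axis. Payload 4.2 kg.
Tool frame: the origin (TCP) lies on the centre line of the jaws, within the pads' length; the fingertips stand 22 mm ahead of it and the grasp point (between the pads) lies 3 mm ahead of it (r.tcp_to_tips is the distance from the TCP to the fingertips, in m); z points along the fingers, y is the line along which they close (so a half turn about z gives the same grasp; the last joint's range is limited). The gripper opens to 87 mm and grips with 3 to 60 N. Pads are 19 mm wide; open, the fingers measure 117 mm over their backs; the gripper's body (75 mm by 190 mm) begins 51 mm behind the grasp point.
Start: joints at [82.598, 22.042, 0.453, 0, -68.411, -14.817], TCP at [0.236, 0.579, 0.245] pointing down, gripper open.
Joint ranges: [-179.83, 179.83], [-69.29, 118.12], [-61.27, 80.66], [-181.25, 117.63], [-171.15, -9.14], [-177.46, 177.46]. Speed limits (degrees/s): [159.86, 159.86, 180, 180, 180, 180].

INTERFACE

Orientations are given as a 3x3 rotation matrix whose columns are the frame's x, y, z axes.
In Python, from station import r gives the robot as it stands.
- The arm moves only by the tool apply_moves, never from a script. Its argument "plan" is a list of rows, each an object with "grip": the opening, from 0 (shut) to 1 (fully open); "offset": the shift along the tool's x, y, z in cm, a list of three; "spin": the turn about the tool's z in rad. A call has 1 to 5 rows; each row is the pose to reach, as a shift and turn from the pose commanded when the call began, along the tool's axes at that moment; what a row does not reach only later rows make up. A row lasts 1/10 s, in which the tool goes at most 50 mm and 8.59 degrees, less where a joint would pass 70% of its speed; a pose out of reach is approached as far as the arm can. A call with a gripper value outside its range is refused whole. The fingers move at their own pace and stop on an object; the grip force is fixed at half the most. Time passes only in rows, so rows that repeat a pose let the fingers close. It gives the time, the measured TCP pose, the force, the opening and the grip force at its end, in the units of the state.
- r.sense(): the state, without advancing time (a new reading comes with each control period).
- r.capture(name): name is "scene" or "top" or "wrist"; returns a dict with "img" (384x512x3 uint8, blue, green, red), "depth" (384x512 float32, m along the optical axis (not along the pixel's ray), 0 where there is no reading), "mtx" (3x3 intrinsics, pixels), "dist_coeffs" ([k1, k2, p1, p2, k3] as OpenCV has them; the pictures are not rectified), "R" (3x3) and "t" (3): a world point X has camera coordinates R X + t. Camera axes: x right, y down, z forward; pixel columns grow to the right and rows downward; lengths in m; the calibration is good to about 2 mm. A picture is of the moment at which its call begins.
- r.finish_job(): hands the job in; it is judged then, once.
The state is a dict: "time_s": time; "joints": joint angles; "joint_velocities": joint speeds; "effort": joint torques, N m; "tcp_pos": TCP position; "ee_rot": TCP orientation; "wrist_force": force on the tool from outside, world axes, zero at the start; "moment": the same for the moment, N m; "gripper_width": opening from 0.0 (shut) to 1.0 (fully open); "gripper_force": force on a finger pad.
Only numpy, scipy, OpenCV 4.12 (cv2) and the standard library are available. Lean on these libraries where they do the work, as an engineer would, in place of code of your own. Each camera call takes 0.05 s, during which the arm holds its last target. There are 200 camera calls.

## Working session

There is one attempt and no reset: what is moved stays moved. The work goes in short steps, Python scripts to look and compute and a tool call to move; the robot and the scene stay as the last step left them, time stands still between calls to the robot, and variables do not carry over. Pictures are saved under pics/ and viewed, at most 10 in all, crops included, and the job is handed in when it is done.

Besides the shell and the picture viewer there is one more tool, called after ">>>" as name(argument=value, ...), one argument or row to a line, values as JSON. apply_moves: Moves the arm, as the interface text tells. Its arguments: {"type":"object","properties":{"plan":{"type":"array"}},"required":["plan"]}

```bash
ls; mkdir -p pics; cat > h.py <<'E'
import numpy as np, cv2, pickle
from station import r
def cap(n,f=None):
    c=r.capture(n); pickle.dump(c,open(f'{n}.pkl','wb'))
    if f: cv2.imwrite(f'pics/{f}.png',c['img'])
    return c
def load(n): return pickle.load(open(f'{n}.pkl','rb'))
def ray(c,u,v):
    p=cv2.undistortPoints(np.array([[[u,v]]],float),c['mtx'],c['dist_coeffs'])[0,0]
    R=np.array(c['R']);t=np.array(c['t']).ravel()
    return -R.T@t, R.T@np.array([p[0],p[1],1.])
def atz(c,u,v,z):
    o,d=ray(c,u,v); return o+d*(z-o[2])/d[2]
def atd(c,u,v):
    o,d=ray(c,u,v); return o+d*c['depth'][int(round(v)),int(round(u))]
def proj(c,X):
    rv=cv2.Rodrigues(np.array(c['R']))[0]
    return cv2.projectPoints(np.array(X,float).reshape(-1,3),rv,np.array(c['t'],float),c['mtx'],c['dist_coeffs'])[0][:,0]
E
python3 - <<'E'
from h import *
np.set_printoptions(precision=4,suppress=True)
a=cap('scene','scene');b=cap('top','top')
s=r.sense();print(s['tcp_pos'],s['ee_rot'],s['time_s'],s['wrist_force'])
for c in(a,b):
    o,_=ray(c,0,0);print(o)
E
```

```text
pics
[0.2362 0.5781 0.2435] [[ 0.9257 -0.3783 -0.0006]
 [-0.3783 -0.9257 -0.0019]
 [ 0.0002  0.002  -1.    ]] 0.1 [-0.0985 -0.1597  0.0806]
[1.3216 0.6002 0.8388]
[ 0.284  -0.0152  1.3257]
```

View pics/top.png

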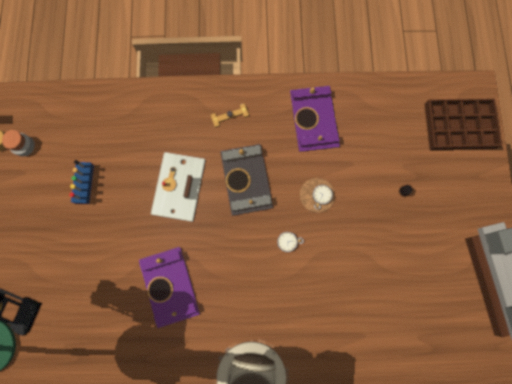

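View pics/scene.png

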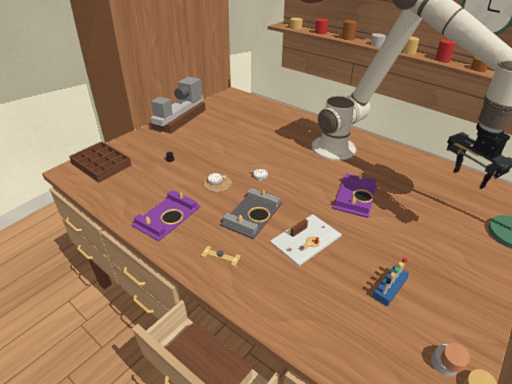

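Top view: grey fixture at (246,180), plate at (180,187), purple look-alikes at (316,119) and (169,288). The watch candidates are (322,194) on the mat and (288,242) on bare bench. Image right is the robot's right (−y), so I choose (322,194), which is also the one on the cork mat. I'll check that choice in a close crop.

```bash
python3 - <<'E'
from h import *
c=load('top')
cv2.imwrite('pics/crop.png',cv2.resize(c['img'][140:260,145:345],None,fx=4,fy=4,interpolation=cv2.INTER_CUBIC))
E
```

```text
(no output)
```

View pics/crop.png

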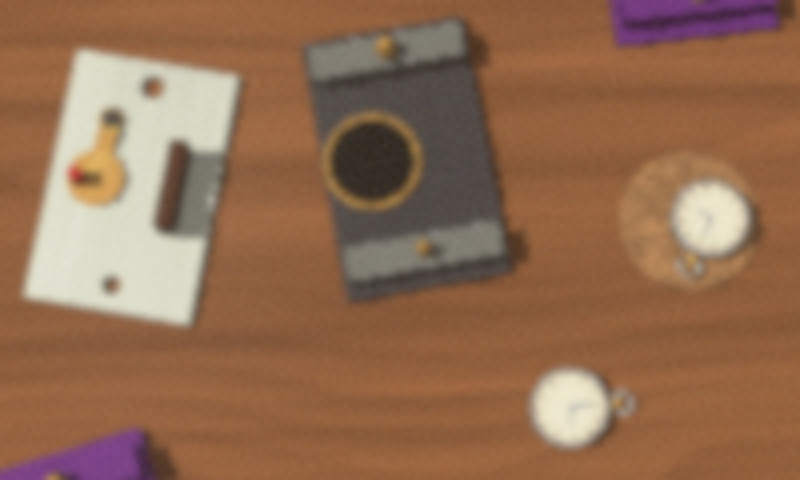

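The crop shows the chosen watch centred at (712,218) on the mat with its bow at (690,266). The other watch, at (570,408), lies on bare bench. The fixture's pins are at (385,46) big and (426,247) small, with the nest at (372,161). The plate's holes are at (153,87) big and (111,285) small, its handle at (172,187) and its knob at (75,175).

```bash
python3 - <<'E'
from h import *
np.set_printoptions(precision=4,suppress=True)
c=load('top')
def P(u,v,z): 
    return atz(c,145+(u+.5)/4-.5,140+(v+.5)/4-.5,z)
bp=P(385,44,.054);sp=P(426,246,.054);n=P(372,161,.013)
def ang(a): return np.degrees(np.arctan2(a[1],a[0]))
print('pins',bp,sp,'dist',np.linalg.norm(bp-sp),'ang',ang(bp-sp));print('nest',n)
th=np.radians(ang(bp-sp));m=(bp+sp)/2
print('nest from pins',m[:2]+.026*np.array([-np.sin(th),np.cos(th)]))
bh=P(153,87,.006);sh=P(111,285,.006)
print('holes',bh,sh,np.linalg.norm(bh-sh),ang(bh-sh))
th=np.radians(ang(bh-sh));m=(bh+sh)/2
print('handle from holes',m[:2]-.035*np.array([-np.sin(th),np.cos(th)]),'handle top pix',P(178,187,.042))
w=P(712,218,.023);b=P(690,266,.016)
print('watch',w,'bow ang',ang(b-w),np.linalg.norm(b-w))
# depths
for nm,u,v in[('dial',712,218),('plate',80,110),('bench',600,350),('rail',345,64)]:
    print(nm,atd(c,145+u/4,140+v/4))
E
```

```text
pins [0.6667 0.0138 0.054 ] [ 0.5092 -0.0137  0.054 ] dist 0.15979812467508586 ang 9.89138196295702
nest [0.5847 0.0267 0.013 ]
nest from pins [0.5835 0.0257]
holes [0.6507 0.1988 0.006 ] [0.4934 0.2303 0.006 ] 0.16043298911298579 -11.330541911319612
handle from holes [0.5652 0.1802] handle top pix [0.5616 0.1734 0.042 ]
watch [ 0.5308 -0.2337  0.023 ] bow ang 153.4165161919013 0.04054709394638804
dial [ 0.5291 -0.2342  0.0261]
plate [0.6321 0.255  0.0066]
bench [ 0.4333 -0.1468 -0.0032]
rail [0.6576 0.0446 0.0288]
```

>>> apply_moves(
  plan=[
    {"grip": 1,"offset": [2,2.2,0],"spin": 0},
    {"grip": 1,"offset": [5,5.5,0],"spin": 0},
    {"grip": 1,"offset": [8,9,0],"spin": 0},
    {"grip": 1,"offset": [11,12.5,0],"spin": 0},
    {"grip": 1,"offset": [14,15.5,0],"spin": 0},
  ],
)

```text
time_s: 0.6
tcp_pos: [0.3073, 0.3798, 0.2442]
ee_rot: [[0.926, -0.378, -0.001], [-0.378, -0.926, -0.001], [-0.0, 0.001, -1.0]]
wrist_force: [0.9, 0.2, 0.1]
gripper_width: 0.999
gripper_force: 0.0
```

>>> apply_moves(
  plan=[
    {"grip": 1,"offset": [3,3.2,0],"spin": 0},
    {"grip": 1,"offset": [6,6.4,0],"spin": 0},
    {"grip": 1,"offset": [9,9.6,0],"spin": 0},
    {"grip": 1,"offset": [12,12.8,0],"spin": 0},
    {"grip": 1,"offset": [15,16,0],"spin": 0},
  ],
)

```text
time_s: 1.1
tcp_pos: [0.3856, 0.1754, 0.2445]
ee_rot: [[0.926, -0.378, -0.0], [-0.378, -0.926, 0.0], [-0.0, 0.0, -1.0]]
wrist_force: [1.7, 0.3, 0.3]
gripper_width: 1.003
gripper_force: 0.0
```

>>> apply_moves(
  plan=[
    {"grip": 1,"offset": [3,3.3,0],"spin": 0},
    {"grip": 1,"offset": [6,6.6,0],"spin": 0},
    {"grip": 1,"offset": [9,9.9,0],"spin": 0},
    {"grip": 1,"offset": [12,13.2,0],"spin": 0},
    {"grip": 1,"offset": [15,16.5,0],"spin": 0},
  ],
)

```text
time_s: 1.6
tcp_pos: [0.4622, -0.034, 0.2445]
ee_rot: [[0.926, -0.378, -0.0], [-0.378, -0.926, 0.0], [-0.0, -0.0, -1.0]]
wrist_force: [1.1, -0.1, 0.6]
gripper_width: 1.0
gripper_force: 0.0
```

>>> apply_moves(
  plan=[
    {"grip": 1,"offset": [3,3.3,0],"spin": 0},
    {"grip": 1,"offset": [6,6.6,0.5],"spin": 0},
    {"grip": 1,"offset": [8.5,9.9,1],"spin": 0},
    {"grip": 1,"offset": [10.2,12,1.5],"spin": 0},
    {"grip": 1,"offset": [10.2,12,1.5],"spin": 0},
  ],
)

```text
time_s: 2.1
tcp_pos: [0.511, -0.1844, 0.2277]
ee_rot: [[0.924, -0.382, -0.003], [-0.382, -0.924, 0.0], [-0.003, 0.001, -1.0]]
wrist_force: [-0.5, 1.6, -1.0]
gripper_width: 0.999
gripper_force: 0.0
```

```bash
cat >> h.py <<'E'
np.set_printoptions(precision=4,suppress=True)
def go(X,closing=None):
    "offset cm & spin from now to world X, closing axis world angle deg"
    s=r.sense();R=np.array(s['ee_rot']);p=np.array(s['tcp_pos'])
    off=R.T@(np.array(X)-p)*100
    ya=np.degrees(np.arctan2(R[1,1],R[0,1]))
    sp=None
    if closing is not None: sp=-np.radians((closing-ya+90)%180-90)
    print('t',s['time_s'],'tcp',p,'yaxis',ya,'tilt',R[:2,2],'F',s['wrist_force'],'gw',s['gripper_width'],'gf',s['gripper_force'],'j',np.array(s['joints']));print('  off cm',off,'spin',sp)
E
python3 - <<'E'
from h import *
go([.5308,-.2337,.034],63.4)
c=cap('wrist','w1')
o,_=ray(c,0,0);print(o,c['R'])
print(proj(c,[[.5308,-.2337,.023]]))
E
```

```text
t 2.1 tcp [ 0.511  -0.1844  0.2277] yaxis -112.47889354049815 tilt [-0.0031  0.0001] F [-0.4837  1.6    -1.0405] gw 0.9993166276807145 gf 0.0 j [ -2.7386  14.9433 -12.4744   0.0025 -62.7612  70.2585]
  off cm [ 3.7723  3.7729 19.3645] spin 0.07192687654351355
[ 0.5787 -0.2109  0.3684] [[-0.3816 -0.9243  0.0014]
 [-0.8901  0.3678  0.2691]
 [-0.2492  0.1014 -0.9631]]
[[289.9894 137.4721]]
```

View pics/w1.png

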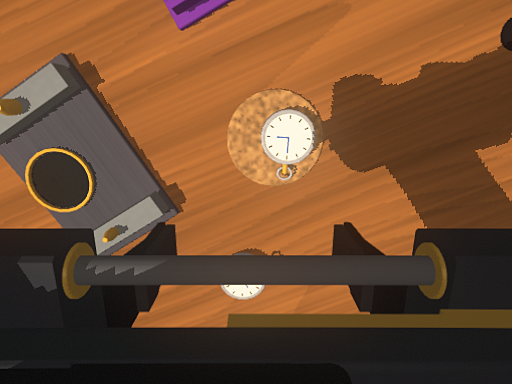

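The wrist view shows the watch dial centred at (288,137), its bow at (285,173), the nest ring at (60,180) and the small pin's tip near (106,238). This matches the top-camera estimate.

```bash
python3 - <<'E'
from h import *
c=load('wrist')
w=atz(c,288,137,.023);b=atz(c,285,173,.014);print(w,b,np.degrees(np.arctan2(b[1]-w[1],b[0]-w[0])),np.linalg.norm((b-w)[:2]))
n=atz(c,60.5,180,.0145);print('nest',n)
go([w[0],w[1],.034],np.degrees(np.arctan2(b[1]-w[1],b[0]-w[0]))-90)
E
```

```text
[ 0.5321 -0.2319  0.023 ] [ 0.494  -0.2148  0.014 ] 155.81833076037563 0.041732453933157464
nest [0.5846 0.0259 0.0145]
t 2.15 tcp [ 0.5107 -0.1831  0.2282] yaxis -112.39999471117822 tilt [-0.0027  0.0004] F [-1.4017  0.6286 -0.1706] gw 0.9998922963626751 gf 0.0 j [ -2.6022  14.8432 -12.5301  -0.0195 -62.7816  70.2111]
  off cm [ 3.8888  3.6845 19.4124] spin 0.031096086720302868
```

>>> apply_moves(
  plan=[
    {"grip": 1,"offset": [1.5,1.5,2],"spin": 0.04},
    {"grip": 1,"offset": [3,3,5.5],"spin": 0.04},
    {"grip": 1,"offset": [3.8,3.7,9.5],"spin": 0.04},
    {"grip": 1,"offset": [3.8,3.7,13],"spin": 0.04},
    {"grip": 1,"offset": [3.8,3.7,15],"spin": 0.04},
  ],
)

```text
time_s: 2.65
tcp_pos: [0.5305, -0.2292, 0.0766]
ee_rot: [[0.91, -0.415, -0.005], [-0.415, -0.91, 0.001], [-0.005, 0.001, -1.0]]
wrist_force: [-0.4, -0.0, -0.4]
gripper_width: 1.0
gripper_force: 0.0
```

```bash
python3 - <<'E'
from h import *
c=cap('wrist','w2')
go([.5317,-.2323,.034],65.8)
E
```

```text
t 2.7 tcp [ 0.529  -0.2287  0.0742] yaxis -114.52349493829145 tilt [-0.0092  0.0026] F [ 0.2603  0.1429 -1.9526] gw 1.0012936211403207 gf 0.0 j [ -7.3202  27.6718 -18.0538  -0.1159 -44.8182  72.8788]
  off cm [0.4305 0.2147 4.0167] spin -0.005646051786721621
```

View pics/w2.png

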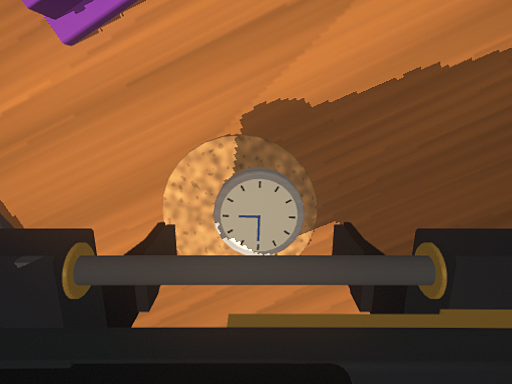

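The watch is centred between the fingers, at (258,212). Now descending and closing.

>>> apply_moves(
  plan=[
    {"grip": 1,"offset": [0.2,0.2,1.5],"spin": 0},
    {"grip": 1,"offset": [0.3,0.2,3],"spin": 0},
    {"grip": 1,"offset": [0.3,0.2,4],"spin": 0},
    {"grip": 1,"offset": [0.3,0.2,4],"spin": 0},
    {"grip": 1,"offset": [0.3,0.2,4],"spin": 0},
  ],
)

```text
time_s: 3.2
tcp_pos: [0.5347, -0.2332, 0.0403]
ee_rot: [[0.91, -0.414, 0.001], [-0.414, -0.91, -0.0], [0.001, -0.0, -1.0]]
wrist_force: [0.6, 0.8, -0.3]
gripper_width: 1.0
gripper_force: 0.0
```

```bash
python3 - <<'E'
from h import *
go([.5317,-.2323,.034],65.8)
E
```

```text
t 3.2 tcp [ 0.5347 -0.2332  0.0403] yaxis -114.45752904345693 tilt [ 0.0009 -0.0003] F [ 0.6251  0.8186 -0.2688] gw 0.9997264109433017 gf 0.0 j [ -7.6543  30.6561 -19.0676   0.017  -40.2232  73.1838]
  off cm [-0.3114  0.0474  0.6311] spin -0.004494729727835181
```

>>> apply_moves(
  plan=[
    {"grip": 1,"offset": [-0.3,0,0.6],"spin": 0},
    {"grip": 1,"offset": [-0.3,0,0.6],"spin": 0},
    {"grip": 0.5,"offset": [-0.3,0,0.6],"spin": 0},
    {"grip": 0.5,"offset": [-0.3,0,0.6],"spin": 0},
    {"grip": 0.5,"offset": [-0.3,0,0.6],"spin": 0},
  ],
)

```text
time_s: 3.7
tcp_pos: [0.5317, -0.2324, 0.0338]
ee_rot: [[0.91, -0.415, 0.0], [-0.415, -0.91, -0.0], [0.0, -0.0, -1.0]]
wrist_force: [-0.6, -0.1, -0.5]
gripper_width: 0.811
gripper_force: 0.0
```

>>> apply_moves(
  plan=[
    {"grip": 0.5,"offset": [0,0,0],"spin": 0},
    {"grip": 0.5,"offset": [0,0,0],"spin": 0},
    {"grip": 0.5,"offset": [0,0,0],"spin": 0},
    {"grip": 0.5,"offset": [0,0,0],"spin": 0},
    {"grip": 0.5,"offset": [0,0,0],"spin": 0},
  ],
)

```text
time_s: 4.2
tcp_pos: [0.5316, -0.2324, 0.0336]
ee_rot: [[0.91, -0.415, 0.0], [-0.415, -0.91, -0.0], [0.0, 0.0, -1.0]]
wrist_force: [0.1, -0.0, 0.5]
gripper_width: 0.675
gripper_force: 30.0
```

>>> apply_moves(
  plan=[
    {"grip": 0.5,"offset": [0,0,-1],"spin": 0},
    {"grip": 0.5,"offset": [0,0,-3],"spin": 0},
    {"grip": 0.5,"offset": [0,0,-6],"spin": 0},
    {"grip": 0.5,"offset": [0,-1,-8],"spin": 0},
    {"grip": 0.5,"offset": [-0.5,-3,-9],"spin": 0},
  ],
)

```text
time_s: 4.7
tcp_pos: [0.5405, -0.2036, 0.1263]
ee_rot: [[0.909, -0.417, 0.004], [-0.417, -0.909, -0.001], [0.004, -0.001, -1.0]]
wrist_force: [0.4, 0.7, -1.7]
gripper_width: 0.671
gripper_force: 30.0
```

>>> apply_moves(
  plan=[
    {"grip": 0.5,"offset": [-1,-4,0],"spin": 0},
    {"grip": 0.5,"offset": [-2,-8.5,0],"spin": 0},
    {"grip": 0.5,"offset": [-3,-13,0],"spin": 0},
    {"grip": 0.5,"offset": [-4,-17,0],"spin": 0},
    {"grip": 0.5,"offset": [-5,-20.5,0],"spin": 0},
  ],
)

```text
time_s: 5.2
tcp_pos: [0.5791, 0.0066, 0.124]
ee_rot: [[0.91, -0.414, 0.0], [-0.414, -0.91, 0.0], [0.0, -0.0, -1.0]]
wrist_force: [1.4, 0.1, -0.7]
gripper_width: 0.676
gripper_force: 30.0
```

>>> apply_moves(
  plan=[
    {"grip": 0.5,"offset": [-0.3,-1.5,0],"spin": 0},
    {"grip": 0.5,"offset": [-0.4,-2.2,1],"spin": 0},
    {"grip": 0.5,"offset": [-0.4,-2.2,2],"spin": 0},
    {"grip": 0.5,"offset": [-0.4,-2.2,3],"spin": 0},
    {"grip": 0.5,"offset": [-0.4,-2.2,3],"spin": 0},
  ],
)

```text
time_s: 5.7
tcp_pos: [0.5826, 0.0243, 0.091]
ee_rot: [[0.909, -0.417, -0.005], [-0.417, -0.909, -0.001], [-0.004, 0.003, -1.0]]
wrist_force: [-0.2, 0.1, -1.7]
gripper_width: 0.674
gripper_force: 30.0
```

```bash
python3 - <<'E'
from h import *
c=cap('wrist','w3')
go([.5843,.0262,.0386])
print(proj(c,[[.5843,.0262,.010]]))
E
```

```text
t 5.75 tcp [0.5834 0.0245 0.0921] yaxis -114.62157260068437 tilt [-0.0033 -0.001 ] F [-0.4035 -0.229  -0.6129] gw 0.6758148635085897 gf 29.99972166785483 j [ 18.2854  26.7989 -16.3123  -0.0044 -47.0841  47.0959]
  off cm [ 0.0234 -0.2038  5.3487] spin None
[[251.9233 204.5513]]
```

View pics/w3.png

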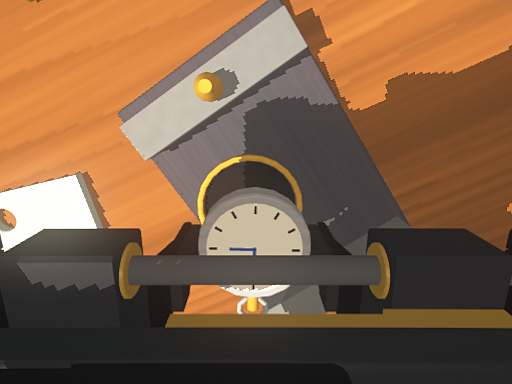

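The watch is held at (254,245), level. The nest ring is visible, with its outer edges near u=198 and u=302 and its top at (250,155). The big pin's tip is at (205,86).

```bash
python3 - <<'E'
from h import *
c=load('wrist')
# brass ring pixels above dial -> world at z=.015 -> circle fit
hsv=cv2.cvtColor(c['img'],cv2.COLOR_BGR2HSV)
m=cv2.inRange(hsv,(18,150,150),(30,255,255)); m[:150]=0;m[235:]=0;m[:,:190]=0;m[:,310:]=0
v,u=np.nonzero(m)
P=np.array([atz(c,a,b,.015) for a,b in zip(u,v)])
A=np.c_[2*P[:,:2],np.ones(len(P))];s=np.linalg.lstsq(A,(P[:,:2]**2).sum(1),rcond=None)[0]
print(len(u),s[:2],np.sqrt(s[2]+s[0]**2+s[1]**2))
print('bigpin',atz(c,205.5,86,.056),'watch dial',atz(c,254,245,.0921-.0336+.023))
E
```

```text
835 [0.5851 0.0278] 0.03581453550326678
bigpin [0.6676 0.0146 0.056 ] watch dial [0.5849 0.0245 0.0815]
```

>>> apply_moves(
  plan=[
    {"grip": 0.5,"offset": [0,-0.25,1.2],"spin": 0},
    {"grip": 0.5,"offset": [0,-0.25,2.5],"spin": 0},
    {"grip": 0.5,"offset": [0,-0.25,3.6],"spin": 0},
    {"grip": 0.5,"offset": [0,-0.25,4.4],"spin": 0},
    {"grip": 0.5,"offset": [0,-0.25,4.4],"spin": 0},
  ],
)

```text
time_s: 6.25
tcp_pos: [0.5844, 0.028, 0.0477]
ee_rot: [[0.91, -0.415, -0.003], [-0.415, -0.91, -0.001], [-0.003, 0.002, -1.0]]
wrist_force: [0.3, -0.8, -0.8]
gripper_width: 0.674
gripper_force: 30.0
```

```bash
python3 - <<'E'
from h import *
go([.5843,.0268,.0386])
E
```

```text
t 6.25 tcp [0.5844 0.028  0.0477] yaxis -114.52403389702741 tilt [-0.0034 -0.0009] F [ 0.3287 -0.7919 -0.7854] gw 0.6737039681262337 gf 29.99991795204096 j [ 18.5887  30.2755 -18.293   -0.0172 -41.6338  46.8999]
  off cm [0.0411 0.1143 0.912 ] spin None
```

>>> apply_moves(
  plan=[
    {"grip": 0.5,"offset": [0,0.08,0.3],"spin": 0},
    {"grip": 0.5,"offset": [0,0.08,0.5],"spin": 0},
    {"grip": 0.5,"offset": [0,0.08,0.7],"spin": 0},
    {"grip": 0.5,"offset": [0,0.08,0.8],"spin": 0},
    {"grip": 0.5,"offset": [0,0.08,0.8],"spin": 0},
  ],
)

```text
time_s: 6.75
tcp_pos: [0.5852, 0.0276, 0.0416]
ee_rot: [[0.91, -0.415, 0.0], [-0.415, -0.91, 0.0], [0.0, -0.0, -1.0]]
wrist_force: [0.2, -0.2, -1.3]
gripper_width: 0.676
gripper_force: 30.0
```

>>> apply_moves(
  plan=[
    {"grip": 0.5,"offset": [-0.05,0.05,0.1],"spin": 0},
    {"grip": 0.5,"offset": [-0.05,0.05,0.2],"spin": 0},
    {"grip": 0.5,"offset": [-0.05,0.05,0.25],"spin": 0},
    {"grip": 0.5,"offset": [-0.05,0.05,0.3],"spin": 0},
    {"grip": 0.5,"offset": [-0.05,0.05,0.3],"spin": 0},
  ],
)

```text
time_s: 7.25
tcp_pos: [0.5845, 0.0273, 0.0387]
ee_rot: [[0.91, -0.415, -0.0], [-0.415, -0.91, -0.0], [0.0, 0.0, -1.0]]
wrist_force: [0.5, -0.5, 0.1]
gripper_width: 0.679
gripper_force: 30.0
```

>>> apply_moves(
  plan=[
    {"grip": 0.5,"offset": [0,0,0.05],"spin": 0},
    {"grip": 0.5,"offset": [0,0,0.1],"spin": 0},
    {"grip": 0.5,"offset": [0,0,0.1],"spin": 0},
  ],
)

```text
time_s: 7.55
tcp_pos: [0.5845, 0.0273, 0.0386]
ee_rot: [[0.91, -0.415, 0.0], [-0.415, -0.91, -0.0], [0.0, 0.0, -1.0]]
wrist_force: [-2.4, 1.0, 6.0]
gripper_width: 0.673
gripper_force: 30.0
```

>>> apply_moves(
  plan=[
    {"grip": 0.8,"offset": [0,0,0],"spin": 0},
    {"grip": 0.95,"offset": [0,0,0],"spin": 0},
    {"grip": 0.95,"offset": [0,0,0],"spin": 0},
    {"grip": 0.95,"offset": [0,0,-1],"spin": 0},
    {"grip": 0.95,"offset": [0,0,-4],"spin": 0},
  ],
)

```text
time_s: 8.05
tcp_pos: [0.5825, 0.0268, 0.0755]
ee_rot: [[0.91, -0.415, -0.007], [-0.415, -0.91, -0.002], [-0.005, 0.004, -1.0]]
wrist_force: [0.3, 0.8, 0.0]
gripper_width: 0.939
gripper_force: 0.0
```

>>> apply_moves(
  plan=[
    {"grip": 0.95,"offset": [0,0,-4],"spin": 0},
    {"grip": 0.95,"offset": [-2,-3,-8],"spin": -0.08},
    {"grip": 0.95,"offset": [-4,-6.5,-8.5],"spin": -0.16},
    {"grip": 0.95,"offset": [-6,-10,-8.5],"spin": -0.23},
    {"grip": 0.95,"offset": [-8,-13,-8.5],"spin": -0.23},
  ],
)

```text
time_s: 8.55
tcp_pos: [0.5658, 0.1807, 0.1642]
ee_rot: [[0.981, -0.195, 0.002], [-0.195, -0.981, 0.002], [0.002, -0.002, -1.0]]
wrist_force: [0.3, 0.5, 0.3]
gripper_width: 0.953
gripper_force: 0.0
```

```bash
python3 - <<'E'
from h import *
c=cap('wrist','w4')
go([.5652,.1802,.045],78.7)
print(proj(c,[[.5652,.1802,.042],[.6507,.1988,.008],[.4934,.2303,.008]]))
E
```

```text
t 8.6 tcp [0.5655 0.1848 0.1638] yaxis -101.07132211816555 tilt [0.0032 0.0026] F [0.6972 1.7709 0.576 ] gw 0.9484077272982069 gf 0.0 j [ 33.6678  22.9303 -10.5201  -0.0299 -56.3136  45.2771]
  off cm [ 0.0253  0.5008 11.8815] spin 0.0039911819644970654
[[256.4598 192.4537]
 [217.6663  96.3931]
 [222.0803 258.3996]]
```

View pics/w4.png

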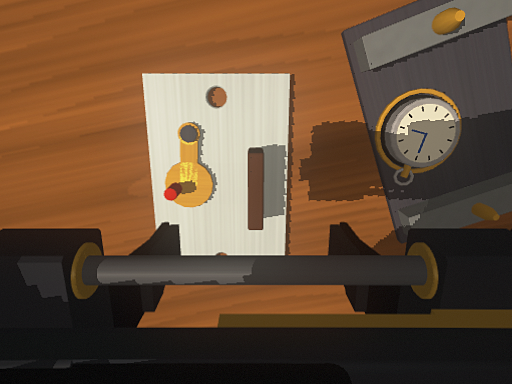

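The wrist view shows the watch in the nest at (424,132), face up. The handle top is centred at (256,188), the big hole at (217,97), the knob at (171,193), and the shutter is shut.

```bash
python3 - <<'E'
from h import *
c=load('wrist')
a=atz(c,256,148.5,.042);b=atz(c,256,229,.042);print(a,b,np.linalg.norm(a-b),np.degrees(np.arctan2(*(a-b)[1::-1])))
m=(a+b)/2;print(m,'hole',atz(c,217,97,.008))
go([m[0],m[1],.034],78.7)
# watch in nest: silver/white dial vs ring
print('dial',atz(c,426,132,.028))
E
```

```text
[0.6025 0.1733 0.042 ] [0.5321 0.1871 0.042 ] 0.07176193132955679 -11.114214287285487
[0.5673 0.1802 0.042 ] hole [0.6503 0.1995 0.008 ]
t 8.6 tcp [0.5655 0.1848 0.1638] yaxis -101.07132211816555 tilt [0.0032 0.0026] F [0.6972 1.7709 0.576 ] gw 0.9484077272982069 gf 0.0 j [ 33.6678  22.9303 -10.5201  -0.0299 -56.3136  45.2771]
  off cm [ 0.2284  0.4647 12.9822] spin 0.0039911819644970654
dial [0.5861 0.0273 0.028 ]
```

>>> apply_moves(
  plan=[
    {"grip": 0.38,"offset": [0.15,0.4,1],"spin": 0},
    {"grip": 0.38,"offset": [0.15,0.4,3],"spin": 0},
    {"grip": 0.38,"offset": [0.15,0.4,6],"spin": 0},
    {"grip": 0.38,"offset": [0.15,0.4,8],"spin": 0},
    {"grip": 0.38,"offset": [0.15,0.4,8],"spin": 0},
  ],
)

```text
time_s: 9.1
tcp_pos: [0.5642, 0.1723, 0.0792]
ee_rot: [[0.98, -0.198, -0.007], [-0.199, -0.98, -0.004], [-0.006, 0.005, -1.0]]
wrist_force: [-0.2, 0.4, -0.0]
gripper_width: 0.582
gripper_force: 0.0
```

>>> apply_moves(
  plan=[
    {"grip": 0.38,"offset": [0,0,0],"spin": 0},
    {"grip": 0.38,"offset": [0,0,0],"spin": 0},
  ],
)

```text
time_s: 9.3
tcp_pos: [0.5673, 0.1745, 0.0839]
ee_rot: [[0.98, -0.197, 0.002], [-0.197, -0.98, 0.001], [0.002, -0.001, -1.0]]
wrist_force: [0.1, 0.2, 0.5]
gripper_width: 0.424
gripper_force: 0.0
```

```bash
python3 - <<'E'
from h import *
go([.5667,.1802,.034],78.8)
E
```

```text
t 9.3 tcp [0.5673 0.1745 0.0839] yaxis -101.35169349052454 tilt [0.0023 0.001 ] F [0.1368 0.1738 0.4728] gw 0.42389229753905666 gf 0.0 j [ 32.7281  28.0256 -15.5804   0.0321 -46.25    45.8979]
  off cm [-0.1847 -0.5365  4.9952] spin -0.002647550863495484
```

>>> apply_moves(
  plan=[
    {"grip": 0.38,"offset": [-0.1,-0.5,0.5],"spin": 0},
    {"grip": 0.38,"offset": [-0.1,-0.5,1],"spin": 0},
    {"grip": 0.38,"offset": [-0.1,-0.5,1.2],"spin": 0},
    {"grip": 0.38,"offset": [-0.1,-0.5,1.2],"spin": 0},
  ],
)

```text
time_s: 9.7
tcp_pos: [0.566, 0.1797, 0.0701]
ee_rot: [[0.981, -0.196, -0.001], [-0.196, -0.981, -0.0], [-0.001, 0.001, -1.0]]
wrist_force: [-0.6, 0.5, 0.8]
gripper_width: 0.382
gripper_force: 0.0
```

```bash
python3 - <<'E'
from h import *
c=cap('wrist','w5')
go([.5667,.1802,.034],78.8)
hsv=cv2.cvtColor(c['img'],cv2.COLOR_BGR2HSV)
print(proj(c,[[.5667+.034*.98,.1802-.034*.195,.042],[.5667,.1802,.042]]))
E
```

```text
t 9.75 tcp [0.5662 0.1797 0.0704] yaxis -101.32295042506001 tilt [-0.0004 -0.0003] F [-0.0905 -0.3793  0.3439] gw 0.37819848826645236 gf 0.0 j [ 33.213   29.1315 -16.0545   0.0029 -44.8402  45.462 ]
  off cm [ 0.0371 -0.0593  3.6362] spin -0.002145889734023996
[[255.1089 176.4036]
 [255.0786 234.0162]]
```

View pics/w5.png

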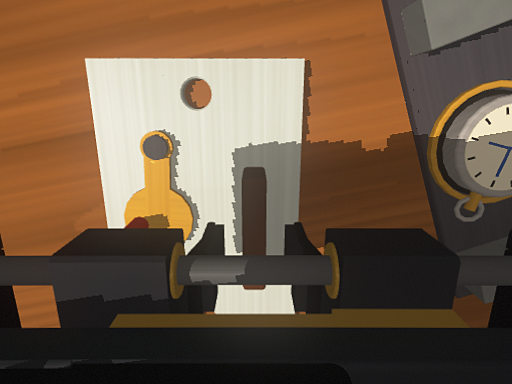

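The handle spans (254,167) to (254,290) and is centred between the fingers. It is about 3 mm further along +x than estimated. Now descending and gripping.

>>> apply_moves(
  plan=[
    {"grip": 0.38,"offset": [0.3,0,1],"spin": 0},
    {"grip": 0.38,"offset": [0.35,0,2.2],"spin": 0},
    {"grip": 0.38,"offset": [0.35,0,3.2],"spin": 0},
    {"grip": 0.38,"offset": [0.35,0,3.6],"spin": 0},
    {"grip": 0.38,"offset": [0.35,0,3.6],"spin": 0},
  ],
)

```text
time_s: 10.25
tcp_pos: [0.5691, 0.1786, 0.0332]
ee_rot: [[0.98, -0.197, -0.002], [-0.197, -0.98, -0.001], [-0.002, 0.002, -1.0]]
wrist_force: [0.3, 0.1, 0.1]
gripper_width: 0.376
gripper_force: 0.0
```

>>> apply_moves(
  plan=[
    {"grip": 0.1,"offset": [0,0,0],"spin": 0},
    {"grip": 0.1,"offset": [0,0,0],"spin": 0},
    {"grip": 0.1,"offset": [0,0,0],"spin": 0},
    {"grip": 0.1,"offset": [0,0,0],"spin": 0},
    {"grip": 0.1,"offset": [0,0,0],"spin": 0},
  ],
)

```text
time_s: 10.75
tcp_pos: [0.57, 0.1791, 0.035]
ee_rot: [[0.981, -0.196, 0.001], [-0.196, -0.981, 0.0], [0.001, -0.0, -1.0]]
wrist_force: [0.5, -0.8, 2.3]
gripper_width: 0.159
gripper_force: 30.0
```

```bash
python3 - <<'E'
from h import *
go([.5695,.1795,.034],78.8)
c=cap('wrist','w6')
print(proj(c,[[.65,.199,.008]]), atd(c,100,70))
cv2.imwrite('pics/w6c.png',cv2.resize(c['img'][20:250,40:320],None,fx=2.5,fy=2.5))
E
```

```text
t 10.75 tcp [0.57   0.1791 0.035 ] yaxis -101.31854848619436 tilt [0.0006 0.0003] F [ 0.5294 -0.8248  2.2735] gw 0.15907333727236408 gf 29.99984682071954 j [ 32.9624  32.1039 -17.1671   0.0123 -40.6899  45.7098]
  off cm [-0.053  -0.0304  0.1037] spin -0.002069061407346562
[[187.64   100.1353]] [0.672  0.2374 0.0095]
```

View pics/w6c.png

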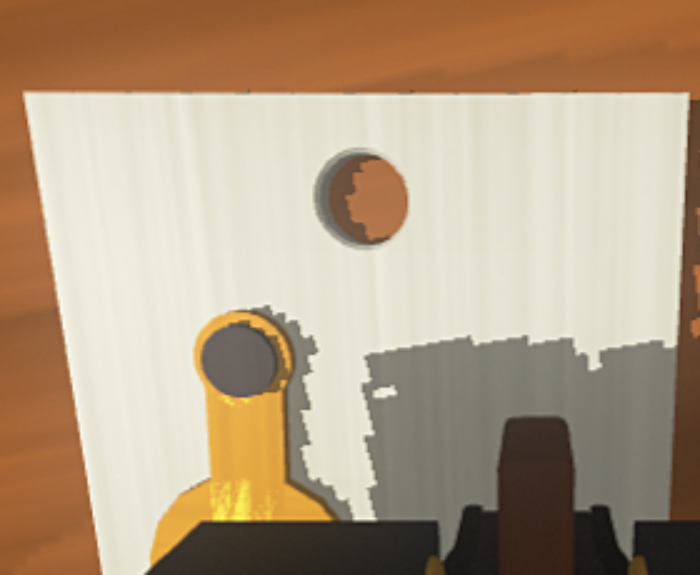

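The gripped handle and the plate's front edge are parallel to the tool's y axis. The big hole's rim is centred at crop (362,198), i.e. pixel (184.8,99.2). Lifting next.

>>> apply_moves(
  plan=[
    {"grip": 0.1,"offset": [0,0,-0.4],"spin": 0},
    {"grip": 0.1,"offset": [0,0,-1.5],"spin": 0},
    {"grip": 0.1,"offset": [0,0,-4],"spin": 0},
    {"grip": 0.1,"offset": [0,0,-6.5],"spin": 0},
    {"grip": 0.1,"offset": [0,0,-8],"spin": 0},
  ],
)

```text
time_s: 11.3
tcp_pos: [0.5703, 0.1793, 0.1169]
ee_rot: [[0.981, -0.196, 0.002], [-0.196, -0.981, 0.001], [0.002, -0.002, -1.0]]
wrist_force: [-0.7, -0.1, -4.3]
gripper_width: 0.156
gripper_force: 30.0
```

```bash
python3 - <<'E'
from h import *
c0=load('wrist')
s=r.sense()
# tool coords of things from pre-lift wrist view
p=np.array([.57,.1791,.035]);y=np.radians(-101.319);Y=np.array([np.cos(y),np.sin(y),0]);Z=np.array([0,0,-1.]);X=np.cross(Y,Z);R=np.c_[X,Y,Z]
for nm,u,v in[('hole',184.8,99.2),('cTL',50,57.2),('cTR',316,57.2)]:
    w=atz(c0,u,v,.008);print(nm,w,'tool',R.T@(w-p)*100)
go([.594,-.0344,.115],99.9)
c=cap('wrist')
R=np.array(s['ee_rot']);p=np.array(s['tcp_pos'])
# plate plane in the tool frame from depth
P=[]
for u in range(100,310,6):
  for v in range(65,110,4):
    P.append(R.T@(atd(c,u,v)-p)*100)
P=np.array(P);ok=abs(P[:,2]-np.median(P[:,2]))<.6;P=P[ok]
k=np.linalg.lstsq(np.c_[P[:,:2],np.ones(len(P))],P[:,2],rcond=None)[0];print(ok.mean(),'plane slope x,y,z0',k)
E
```

```text
hole [0.6507 0.2003 0.008 ] tool [ 7.4992 -3.6634  2.7   ]
cTL [0.6826 0.2601 0.008 ] tool [  9.4529 -10.1509   2.7   ]
cTR [0.6573 0.1319 0.008 ] tool [9.4863 2.9125 2.7   ]
t 11.3 tcp [0.5703 0.1793 0.1169] yaxis -101.3209692053331 tilt [0.0022 0.0011] F [-0.7064 -0.1175 -4.2544] gw 0.15566728904263127 gf 30.003832038491964 j [ 32.9641  26.0962 -13.1099   0.0183 -50.653   45.7032]
  off cm [ 6.5178 20.4905  0.1677] spin -0.37037578309738756
0.919047619047619 plane slope x,y,z0 [-0.0014 -0.0021  2.6498]
```

>>> apply_moves(
  plan=[
    {"grip": 0.1,"offset": [0.5,1.5,0],"spin": -0.05},
    {"grip": 0.1,"offset": [1.5,4.5,0],"spin": -0.12},
    {"grip": 0.1,"offset": [2.5,7.5,0],"spin": -0.19},
    {"grip": 0.1,"offset": [3.5,10.5,0],"spin": -0.26},
    {"grip": 0.1,"offset": [4.5,13,0],"spin": -0.31},
  ],
)

```text
time_s: 11.85
tcp_pos: [0.5875, 0.0411, 0.114]
ee_rot: [[0.994, 0.114, -0.002], [0.114, -0.994, -0.0], [-0.002, 0.0, -1.0]]
wrist_force: [1.1, 0.7, -3.7]
gripper_width: 0.162
gripper_force: 30.0
```

```bash
python3 - <<'E'
from h import *
go([.5989,-.0336,.115],99.9)
E
```

```text
t 11.85 tcp [0.5875 0.0411 0.114 ] yaxis -83.47111838141859 tilt [-0.0018 -0.0002] F [ 1.1067  0.6803 -3.677 ] gw 0.16233519815927805 gf 30.00577532686293 j [ 19.7365  25.6455 -14.3917  -0.0294 -50.0625  76.8113]
  off cm [ 0.282   7.5537 -0.1015] spin -0.05883711523025605
```

>>> apply_moves(
  plan=[
    {"grip": 0.1,"offset": [0.1,2.5,0],"spin": -0.03},
    {"grip": 0.1,"offset": [0.2,4.5,0],"spin": -0.06},
    {"grip": 0.1,"offset": [0.3,6.3,0],"spin": -0.06},
    {"grip": 0.1,"offset": [0.3,7.2,0],"spin": -0.06},
    {"grip": 0.1,"offset": [0.3,7.2,0],"spin": -0.06},
  ],
)

```text
time_s: 12.35
tcp_pos: [0.599, -0.0294, 0.1141]
ee_rot: [[0.986, 0.169, -0.001], [0.169, -0.986, -0.0], [-0.001, -0.0, -1.0]]
wrist_force: [-1.0, -0.9, -3.7]
gripper_width: 0.161
gripper_force: 30.0
```

>>> apply_moves(
  plan=[
    {"grip": 0.1,"offset": [0,0,0],"spin": 0},
    {"grip": 0.1,"offset": [0,0,0],"spin": 0},
  ],
)

```text
time_s: 12.55
tcp_pos: [0.5993, -0.0277, 0.1145]
ee_rot: [[0.985, 0.172, -0.0], [0.172, -0.985, 0.0], [-0.0, -0.0, -1.0]]
wrist_force: [0.4, 0.3, -3.1]
gripper_width: 0.16
gripper_force: 30.0
```

```bash
python3 - <<'E'
from h import *
go([.5989,-.0336,.115],99.9)
c=cap('wrist');t=cap('top')
s=r.sense();R=np.array(s['ee_rot']);p=np.array(s['tcp_pos'])
print('wrist proj tip, foot, hole',proj(c,[[.6669,.0138,.056],[.6669,.0138,.034],p+R@[.075,-.035,.027]]))
print('top proj tips, holes',proj(t,[[.6667,.0138,.056],[.5092,-.0137,.056],p+R@[.075,-.035,.027],p+R@[-.085,-.035,.027]]))
a=cv2.resize(c['img'][20:180,90:290],None,fx=3,fy=3,interpolation=cv2.INTER_CUBIC)
u0,v0=205,130
b=cv2.resize(t['img'][v0:v0+90,u0:u0+80],(0,0),fx=16/3,fy=16/3,interpolation=cv2.INTER_CUBIC)
o=np.zeros((480,430+a.shape[1]//2*1,3),np.uint8);a2=cv2.resize(a,(370,296))
b=cv2.resize(b,(427,480));W=np.zeros((480,800,3),np.uint8);W[:,:427]=b;W[:296,430:800]=a2
cv2.imwrite('pics/w7.png',W)
E
```

```text
t 12.55 tcp [ 0.5993 -0.0277  0.1145] yaxis -80.07886150178336 tilt [-0.0002  0.0001] F [ 0.4067  0.2594 -3.119 ] gw 0.15983014528880776 gf 30.0041493633762 j [ 12.8015  26.4892 -12.8243  -0.0132 -50.6934  87.1279]
  off cm [-0.1389  0.5794 -0.0532] spin 0.00036893639280663633
wrist proj tip, foot, hole [[208.1396 103.005 ]
 [212.6857 103.1201]
 [187.9281 100.0592]]
top proj tips, holes [[240.8444 150.4216]
 [251.1264 201.0181]
 [238.5307 147.2472]
 [249.0409 199.039 ]]
```

View pics/w7.png

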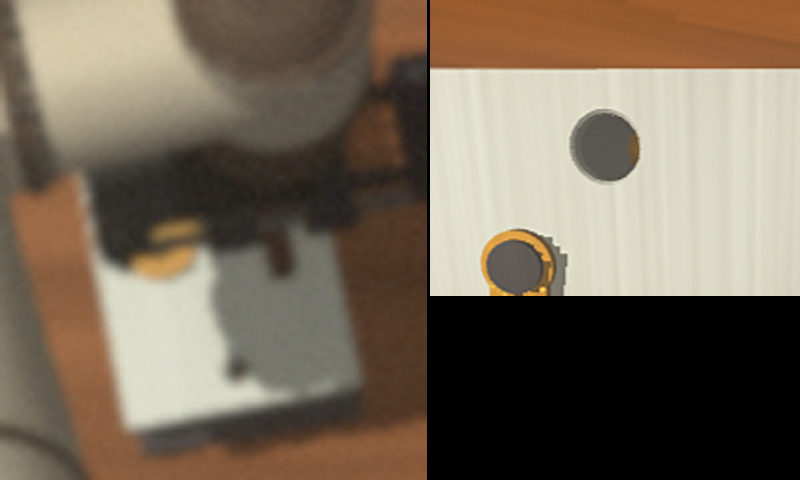

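The last view shows the small hole at top-camera pixel (249.4,199.0), against (249.0,199.0) predicted. The big hole is at wrist pixel (185,99), with brass of the pin just visible at its right edge. So the pose model holds, and the plate needs to go about 5.8 mm along tool +y.

>>> apply_moves(
  plan=[
    {"grip": 0.1,"offset": [0,0.3,0],"spin": 0},
    {"grip": 0.1,"offset": [-0.08,0.58,0.5],"spin": 0},
    {"grip": 0.1,"offset": [-0.08,0.58,1],"spin": 0},
    {"grip": 0.1,"offset": [-0.08,0.58,1.2],"spin": 0},
    {"grip": 0.1,"offset": [-0.08,0.58,1.2],"spin": 0},
  ],
)

```text
time_s: 13.15
tcp_pos: [0.5992, -0.0345, 0.1018]
ee_rot: [[0.985, 0.171, -0.002], [0.171, -0.985, -0.0], [-0.002, -0.0, -1.0]]
wrist_force: [-0.7, -0.1, -2.9]
gripper_width: 0.158
gripper_force: 30.0
```

```bash
cat > chk.py <<'E'
from h import *
go([.5989,-.0336,.068],99.9)
c=cap('wrist');s=r.sense();R=np.array(s['ee_rot']);p=np.array(s['tcp_pos'])
hsv=cv2.cvtColor(c['img'],cv2.COLOR_BGR2HSV)
pl=(hsv[...,1]<60)&(hsv[...,2]>130)
ph=proj(c,[p+R@[.075,-.035,.027]])[0]
pt=proj(c,[[.6669,.0138,.056],[.6669,.0138,.046]])
# hole = non-plate blob near the prediction
m=(~pl).astype(np.uint8);n,lab,st,ce=cv2.connectedComponentsWithStats(m)
x,y=int(ph[0]-3),int(ph[1]-1)
k=lab[y,x];hm=(lab==k).astype(np.uint8)
print('hole pred',ph,'blob',ce[k],st[k])
br=(hsv[...,0]>=15)&(hsv[...,0]<=32)&(hsv[...,1]>120)&(hsv[...,2]>80)&(lab==k)
v,u=np.nonzero(br);print('brass n',len(u),'bbox',(u.min(),u.max(),v.min(),v.max()) if len(u) else None,'mean',(u.mean(),v.mean()) if len(u) else None,'pred tip/shoulder',pt)
b0,b1=st[k][0],st[k][1]
for yy in range(b1,b1+st[k][3],3): print(''.join('B' if br[yy,xx] else ('.' if hm[yy,xx] else '#') for xx in range(b0-2,b0+st[k][2]+2)))
E
python3 chk.py
```

```text
t 13.15 tcp [ 0.5992 -0.0345  0.1018] yaxis -80.14396068177612 tilt [-0.0015 -0.0002] F [-0.6608 -0.0802 -2.8953] gw 0.15756197939596317 gf 30.003971436526626 j [ 12.1456  27.3922 -13.4614  -0.0064 -49.2333  87.7146]
  off cm [-0.0058 -0.0916  3.3775] spin -0.0007672586384148907
hole pred [187.7715  99.582 ] blob [184.7785  98.8337] [ 166   81   37   37 1052]
brass n 286 bbox (np.int64(182), np.int64(202), np.int64(85), np.int64(111)) mean (np.float64(192.23076923076923), np.float64(95.32517482517483)) pred tip/shoulder [[192.9406 100.5328]
 [196.0453 100.6946]]
################.........################
##########.....................##########
######.................BBBBBBBBBBB#######
####.................BBBBBBBBBBBBBBB.####
###................BBBBBBBBBBBBBBBBBB.###
###..................BBBBBBBBBBBBBB.BB.##
##................B..BBBBBBBBBBBBB...BB##
####..................BBBBBBBBBBBB....B##
#####................................BB##
#######.............................B####
#########........................BB.#####
############.....................########
###################........##############
```

```bash
cat >> chk.py <<'E'
print('--- depth')
mask=cv2.fillConvexPoly(np.zeros_like(hm),cv2.convexHull(np.argwhere(hm)[:,::-1].astype(np.int32)),1)
v,u=np.nonzero(mask);P=np.array([atd(c,a,b) for a,b in zip(u,v)]);T=(P-p)@R
cz=c['depth'][v,u]
img=np.full(hm.shape,' ');
for yy in range(b1,b1+st[k][3],3): print(' '.join('%2d'%round(1000*atd(c,xx,yy)[2]) for xx in range(b0,b0+st[k][2],2)))
hi=(P[:,2]>.04)&(P[:,2]<p[2]-.04)
for lo in(.04,.045,.05):
  q=T[(P[:,2]>lo)&(P[:,2]<.06)]
  if len(q): print(lo,len(q),'pin tool mm',1000*(q[:,:2].min(0)+q[:,:2].max(0))/2,np.ptp(q[:,:2],axis=0)*1000,'mean',1000*q[:,:2].mean(0))
hu=(T[:,:2])
H=np.array([R.T@(atz(c,a,b,p[2]-.027)-p) for a,b in np.argwhere(hm)[:,::-1]]);print('hole tool mm',1000*(H.min(0)+H.max(0))/2,1000*np.ptp(H,axis=0))
E
sed -i 's/^for yy.*#.*$//' chk.py; python3 chk.py
```

```text
t 13.2 tcp [ 0.5995 -0.0344  0.1022] yaxis -80.13334693029194 tilt [-0.0007 -0.0002] F [ 0.1119  0.0146 -4.1674] gw 0.1556487152012355 gf 30.003947778604925 j [ 12.1518  27.3708 -13.4326   0.0042 -49.2384  87.7121]
  off cm [-0.0399 -0.0885  3.4175] spin -0.0005820137290274067
hole pred [187.8349  99.7526] blob [184.774   98.8661] [ 166   81   37   37 1053]
brass n 287 bbox (np.int64(182), np.int64(202), np.int64(86), np.int64(112)) mean (np.float64(192.34843205574913), np.float64(95.7979094076655)) pred tip/shoulder [[193.1274 101.1312]
 [196.2133 101.2755]]
--- depth
75 75 76 76 74 76 77 74 72 73 73 75 73 76 76 76 76 76 76
75 76 75 75 74 72 68 35 36 35 36 36 36 36 35 76 75 74 75
76 76 74 73 69 35 35 34 35 35 35 48 48 49 49 48 74 76 76
75 75 74 69 34 35 35 36 35 48 50 51 54 53 54 52 51 74 76
76 75 71 34 35 34 34 36 48 52 56 57 57 56 57 54 54 51 75
74 72 69 34 35 34 34 34 49 55 58 57 55 57 55 57 55 53 50
75 74 67 35 36 36 35 35 51 56 57 58 58 56 57 57 55 54 52
75 74 69 34 35 35 34 35 49 53 57 57 56 57 56 57 55 53 52
75 75 70 36 35 35 35 35 34 51 53 56 57 57 56 54 53 52 51
75 76 74 71 35 36 35 34 35 35 50 51 51 52 53 52 52 243 76
75 76 75 75 72 36 34 34 34 35 35 33 48 49 49 49 47 75 76
75 74 76 76 76 73 70 36 36 34 34 34 35 35 34 74 76 75 76
75 76 76 76 75 75 77 74 75 72 70 67 73 75 74 75 75 75 77
0.04 469 pin tool mm [ 75.9326 -38.025 ] [15.5181 13.4858] mean [ 75.7014 -37.0318]
0.045 468 pin tool mm [ 75.9857 -38.025 ] [15.4119 13.4858] mean [ 75.7174 -37.0342]
0.05 383 pin tool mm [ 75.9494 -37.3674] [12.8745 12.1706] mean [ 75.6733 -36.6104]
hole tool mm [ 75.2327 -36.8663  26.9892] [17.5333 18.3755  0.0024]
```

>>> apply_moves(
  plan=[
    {"grip": 0.1,"offset": [0.06,0.04,0.3],"spin": 0},
    {"grip": 0.1,"offset": [0.06,0.04,0.8],"spin": 0},
    {"grip": 0.1,"offset": [0.06,0.04,1.2],"spin": 0},
    {"grip": 0.1,"offset": [0.06,0.04,1.4],"spin": 0},
    {"grip": 0.1,"offset": [0.06,0.04,1.4],"spin": 0},
  ],
)

```text
time_s: 13.75
tcp_pos: [0.5999, -0.0347, 0.0879]
ee_rot: [[0.985, 0.171, -0.001], [0.171, -0.985, -0.0], [-0.001, 0.0, -1.0]]
wrist_force: [0.4, -0.3, -3.3]
gripper_width: 0.156
gripper_force: 30.0
```

```bash
sed -i "s/for lo in(.04,.045,.05)/for lo in(.045,.05,.053,.055)/" chk.py; python3 chk.py; python3 - <<'E'
from h import *
t=cap('top');s=r.sense();R=np.array(s['ee_rot']);p=np.array(s['tcp_pos'])
q=proj(t,[[.5092,-.0137,.056],p+R@[-.085,-.035,.027]]);print(q)
g=cv2.cvtColor(t['img'],cv2.COLOR_BGR2GRAY);u,v=q[1].round().astype(int);print(u,v);print(g[v-5:v+6,u-6:u+7])
E
```

```text
t 13.75 tcp [ 0.5999 -0.0347  0.0879] yaxis -80.13585035990998 tilt [-0.0012 -0.0002] F [ 0.4322 -0.3024 -3.2565] gw 0.15648862289585935 gf 30.004100420046598 j [ 12.1113  28.4081 -14.1123  -0.0036 -47.548   87.7553]
  off cm [-0.0792 -0.1247  1.9933] spin -0.0006257068184544851
hole pred [187.8349  99.7309] blob [184.7287  98.8567] [ 166   81   37   37 1054]
brass n 397 bbox (np.int64(176), np.int64(202), np.int64(85), np.int64(113)) mean (np.float64(187.99496221662469), np.float64(96.5264483627204)) pred tip/shoulder [[187.4827 101.6955]
 [191.1183 101.8123]]
--- depth
62 62 63 61 60 61 61 61 59 58 58 61 61 62 62 61 62 62 61
61 60 61 60 61 57 54 35 35 34 34 35 34 34 35 61 62 62 61
62 62 61 58 55 35 35 48 49 49 51 50 49 47 48 47 62 62 62
61 61 57 55 35 36 49 51 53 53 55 54 54 51 50 48 48 60 61
62 60 55 35 34 48 53 56 57 56 57 57 56 53 53 51 52 47 61
61 59 56 34 35 50 56 56 57 55 57 58 56 55 53 52 52 49 47
61 59 54 34 35 51 57 57 57 56 57 57 57 57 55 53 51 50 47
60 59 56 35 34 51 56 56 57 56 57 57 57 56 53 52 51 49 48
61 61 58 35 35 46 52 54 56 56 55 57 56 54 54 51 51 49 46
61 60 59 
[... 580 characters left out ...]
36.8598  26.959 ] [17.5229 18.3651  0.0092]
[[251.1264 201.0181]
 [251.4508 200.223 ]]
251 200
[[211 210 209 196 166 133 118 115 115 116 117 114 118]
 [211 212 212 199 170 137 119 116 116 119 117 117 115]
 [213 211 214 202 176 144 121 115 114 117 117 118 117]
 [214 212 210 203 183 145 114 105 107 113 116 117 118]
 [213 213 210 202 174 137 104  92  97 109 118 119 117]
 [214 211 208 199 167 133 105  93 100 107 115 120 120]
 [214 212 210 200 173 143 122 109 114 126 132 132 128]
 [214 213 209 203 186 166 145 139 150 160 164 163 148]
 [213 211 212 211 204 191 179 176 187 196 198 194 180]
 [213 213 211 213 212 208 203 202 208 208 211 209 201]
 [214 214 211 211 213 215 212 209 204 205 206 199 192]]
```

```bash
python3 - <<'E'
from h import *
c=load('wrist');s=r.sense();R=np.array(s['ee_rot']);p=np.array(s['tcp_pos'])
U,V=np.meshgrid(np.arange(166,204),np.arange(81,119));U=U.ravel();V=V.ravel()
k=(U-184.7)**2+(V-98.9)**2<15.5**2;U=U[k];V=V[k]
P=np.array([atd(c,a,b) for a,b in zip(U,V)]);k=(P[:,2]>.044)&(P[:,2]<.0595)
P=P[k];T=(P-p)@R
from scipy.optimize import least_squares
# frustum: r=8 at z .046 to r_t at .056, flat top
def f(q):
    d=np.hypot(T[:,0]-q[0],T[:,1]-q[1]);z=np.clip(.046+q[3]+(.008-d)/(.008-q[2])*.010,.03,.056+q[3]);return (z-P[:,2])*1000
s1=least_squares(f,[.0755,-.0365,.0035,.001],loss='soft_l1',x_scale=[.001,.001,.001,.001],diff_step=1e-3);print('pin tool mm',s1.x*1000,np.median(abs(s1.fun)))
for z in(.061,.0615):print('hole',1000*R.T@(atz(c,184.73,98.86,z)-p))
print('tip px',1000*R.T@(atz(c,185,99.2,.056)-p))
E
```

```text
pin tool mm [ 75.1454 -37.5196   3.4307   0.7114] 0.5045010496088492
hole [ 75.2369 -36.6145  27.5092]
hole [ 75.2298 -36.5099  27.0092]
tip px [ 75.1371 -37.53    32.5091]
```

>>> apply_moves(
  plan=[
    {"grip": 0.1,"offset": [-0.02,-0.09,0],"spin": 0},
    {"grip": 0.1,"offset": [-0.02,-0.09,0.2],"spin": 0},
    {"grip": 0.1,"offset": [-0.02,-0.09,0.4],"spin": 0},
    {"grip": 0.1,"offset": [-0.02,-0.09,0.6],"spin": 0},
    {"grip": 0.1,"offset": [-0.02,-0.09,0.6],"spin": 0},
  ],
)

```text
time_s: 14.35
tcp_pos: [0.5997, -0.0337, 0.0821]
ee_rot: [[0.985, 0.171, -0.001], [0.171, -0.985, 0.0], [-0.001, -0.0, -1.0]]
wrist_force: [0.6, 0.6, -3.4]
gripper_width: 0.151
gripper_force: 30.0
```

>>> apply_moves(
  plan=[
    {"grip": 0.1,"offset": [0,0,0.15],"spin": 0},
    {"grip": 0.1,"offset": [0,0,0.3],"spin": 0},
    {"grip": 0.1,"offset": [0,0,0.3],"spin": 0},
  ],
)

```text
time_s: 14.65
tcp_pos: [0.5998, -0.0335, 0.0793]
ee_rot: [[0.985, 0.171, -0.0], [0.171, -0.985, 0.0], [-0.0, -0.0, -1.0]]
wrist_force: [0.5, 1.5, -3.0]
gripper_width: 0.158
gripper_force: 30.0
```

```bash
python3 - <<'E'
from h import *
go([.5989,-.0336,.068],99.9);print(r.sense()['moment'])
E
```

```text
t 14.65 tcp [ 0.5998 -0.0335  0.0793] yaxis -80.1535771407794 tilt [-0.0001  0.0004] F [ 0.4925  1.5459 -2.9864] gw 0.1581018764744321 gf 30.012826253660023 j [ 12.2144  28.9875 -14.6103  -0.0316 -46.4059  87.6538]
  off cm [-0.0919 -0.0095  1.1337] spin -0.0009350975104049794
[ 0.4278  0.1645 -0.1292]
```

>>> apply_moves(
  plan=[
    {"grip": 0.1,"offset": [0,0,0.15],"spin": 0},
    {"grip": 0.1,"offset": [0,0,0.3],"spin": 0},
    {"grip": 0.1,"offset": [0,0,0.45],"spin": 0},
    {"grip": 0.1,"offset": [0,0,0.6],"spin": 0},
    {"grip": 0.1,"offset": [0,0,0.6],"spin": 0},
  ],
)

```text
time_s: 15.15
tcp_pos: [0.5998, -0.0337, 0.0733]
ee_rot: [[0.985, 0.171, -0.0], [0.171, -0.985, 0.0], [-0.0, -0.0, -1.0]]
wrist_force: [-0.1, 3.8, -2.1]
gripper_width: 0.157
gripper_force: 30.0
```

>>> apply_moves(
  plan=[
    {"grip": 0.1,"offset": [0,0,0.1],"spin": 0},
    {"grip": 0.1,"offset": [0,0,0.2],"spin": 0},
    {"grip": 0.1,"offset": [0,0,0.3],"spin": 0},
    {"grip": 0.1,"offset": [0,0,0.35],"spin": 0},
    {"grip": 0.1,"offset": [0,0,0.35],"spin": 0},
  ],
)

```text
time_s: 15.65
tcp_pos: [0.5999, -0.0337, 0.07]
ee_rot: [[0.985, 0.171, -0.0], [0.171, -0.985, 0.0], [-0.0, -0.0, -1.0]]
wrist_force: [-0.8, 3.8, -1.9]
gripper_width: 0.157
gripper_force: 30.0
```

>>> apply_moves(
  plan=[
    {"grip": 0.1,"offset": [0,-0.03,0.05],"spin": 0},
    {"grip": 0.1,"offset": [0,-0.03,0.1],"spin": 0},
    {"grip": 0.1,"offset": [0,-0.03,0.15],"spin": 0},
    {"grip": 0.1,"offset": [0,-0.03,0.15],"spin": 0},
  ],
)

```text
time_s: 16.05
tcp_pos: [0.5998, -0.0336, 0.069]
ee_rot: [[0.985, 0.172, 0.0], [0.172, -0.985, -0.0], [0.0, 0.0, -1.0]]
wrist_force: [-3.4, 2.8, 2.6]
gripper_width: 0.154
gripper_force: 30.0
```

```bash
cat > fl.py <<'E'
from h import *
go([.5989,-.0336,.068],99.9);c=cap('wrist')
P=np.array([atd(c,u,v) for u in range(70,300,5) for v in range(62,78,3)]);z=P[:,2];ok=abs(z-np.median(z))<.005;P=P[ok]
k=np.linalg.lstsq(np.c_[P[:,:2]-P[:,:2].mean(0),np.ones(len(P))],P[:,2],rcond=None)[0];print('plate top z',k[2],'slopes',k[:2],ok.mean())
E
python3 fl.py
```

```text
t 16.05 tcp [ 0.5998 -0.0336  0.069 ] yaxis -80.12309430974875 tilt [ 0.0002 -0.0001] F [-3.4278  2.8013  2.645 ] gw 0.15421805221644905 gf 30.02407100982964 j [ 12.2284  29.7364 -15.1469   0.0128 -45.1092  87.6395]
  off cm [-0.0934 -0.0117  0.1025] spin -0.0004030717435917269
plate top z 0.04280041063263185 slopes [ 0.0032 -0.0023] 1.0
```

>>> apply_moves(
  plan=[
    {"grip": 0.1,"offset": [0,0,0.05],"spin": 0},
    {"grip": 0.1,"offset": [0,0,0.08],"spin": 0},
    {"grip": 0.1,"offset": [0,0,0.08],"spin": 0},
  ],
)

```text
time_s: 16.4
tcp_pos: [0.5999, -0.0335, 0.069]
ee_rot: [[0.985, 0.172, 0.0], [0.172, -0.985, -0.0], [0.0, 0.0, -1.0]]
wrist_force: [-5.3, 3.5, 7.6]
gripper_width: 0.161
gripper_force: 30.0
```

>>> apply_moves(
  plan=[
    {"grip": 0.35,"offset": [0,0,-0.08],"spin": 0},
    {"grip": 0.35,"offset": [0,0,-0.08],"spin": 0},
    {"grip": 0.35,"offset": [0,0,-0.08],"spin": 0},
    {"grip": 0.35,"offset": [0,0,-0.08],"spin": 0},
    {"grip": 0.35,"offset": [0,0,-1],"spin": 0},
  ],
)

```text
time_s: 16.9
tcp_pos: [0.5989, -0.0338, 0.0766]
ee_rot: [[0.985, 0.171, -0.003], [0.171, -0.985, -0.001], [-0.003, -0.0, -1.0]]
wrist_force: [0.1, 0.4, -0.2]
gripper_width: 0.343
gripper_force: 0.0
```

>>> apply_moves(
  plan=[
    {"grip": 0.35,"offset": [0,0,-2],"spin": 0},
    {"grip": 0.35,"offset": [0,0,-5],"spin": 0},
    {"grip": 0.35,"offset": [-0.3,-2.5,-7],"spin": 0},
    {"grip": 0.35,"offset": [-0.9,-5,-8],"spin": 0.1},
    {"grip": 0.35,"offset": [-0.9,-7.3,-8],"spin": 0.2},
  ],
)

```text
time_s: 17.4
tcp_pos: [0.5791, 0.0377, 0.1607]
ee_rot: [[0.999, -0.032, 0.005], [-0.032, -0.999, 0.001], [0.005, -0.001, -1.0]]
wrist_force: [0.6, -0.3, 0.0]
gripper_width: 0.353
gripper_force: 0.0
```

>>> apply_moves(
  plan=[
    {"grip": 0.26,"offset": [0,0,0],"spin": 0},
    {"grip": 0.26,"offset": [0,0,0],"spin": 0},
  ],
)

```text
time_s: 17.6
tcp_pos: [0.5786, 0.0372, 0.1583]
ee_rot: [[1.0, -0.026, 0.001], [-0.026, -1.0, -0.0], [0.001, -0.0, -1.0]]
wrist_force: [0.6, -0.4, -0.0]
gripper_width: 0.286
gripper_force: 0.0
```

```bash
cat > kn.py <<'E'
from h import *
c=cap('wrist');hsv=cv2.cvtColor(c['img'],cv2.COLOR_BGR2HSV)
m=(((hsv[...,0]<6)|(hsv[...,0]>174))&(hsv[...,1]>150)&(hsv[...,2]>60)).astype(np.uint8)
n,lab,st,ce=cv2.connectedComponentsWithStats(m)
for i in range(1,n):
    if st[i][4]>40:
        v,u=np.nonzero(lab==i);P=np.array([atd(c,a,b) for a,b in zip(u,v)]);h=P[:,2]>np.percentile(P[:,2],95)-.006
        print(st[i],ce[i],'top',P[h].mean(0),'n',h.sum(),'centre@.069',atz(c,u[h].mean(),v[h].mean(),.069))
th=np.radians(9.9);ex=np.array([np.cos(th),np.sin(th)]);ey=np.array([-np.sin(th),np.cos(th)]);m0=np.array([.5880,.0000])
piv=m0+.048*ex+.026*ey
for a in(0,.06,.12):
    g=np.radians(167)-a;print('knob model',a,piv+.053*(np.cos(g)*ex+np.sin(g)*ey))
go([.5780,.0370,.072],87)
hp=proj(c,[[.5940,-.0344,.076]]);print(hp)
E
python3 kn.py
```

```text
[244 190  14  20 229] [250.3668 199.8079] top [0.5804 0.0411 0.0708] n 178 centre@.069 [0.5799 0.0411 0.069 ]
knob model 0 [0.5779 0.0367]
knob model 0.06 [0.5782 0.0399]
knob model 0.12 [0.5786 0.043 ]
t 17.65 tcp [0.5786 0.0366 0.158 ] yaxis -91.52566323342468 tilt [ 0.0002 -0.0002] F [ 0.6619 -0.0188 -0.2189] gw 0.2745788435276388 gf 0.0 j [ 19.6287  22.0042 -12.9956   0.0155 -54.9911  68.8367]
  off cm [-0.0593 -0.038   8.5991] spin 0.025732030859946662
[[353.681  183.7006]]
```

>>> apply_moves(
  plan=[
    {"grip": 0.27,"offset": [0.05,-0.3,1],"spin": 0},
    {"grip": 0.27,"offset": [0.05,-0.3,3],"spin": 0},
    {"grip": 0.27,"offset": [0.05,-0.3,5],"spin": 0},
    {"grip": 0.27,"offset": [0.05,-0.3,6],"spin": 0},
    {"grip": 0.27,"offset": [0.05,-0.3,6],"spin": 0},
  ],
)

```text
time_s: 18.15
tcp_pos: [0.578, 0.039, 0.0955]
ee_rot: [[1.0, -0.029, -0.004], [-0.029, -1.0, -0.001], [-0.004, 0.002, -1.0]]
wrist_force: [0.4, 0.7, 0.5]
gripper_width: 0.276
gripper_force: 0.0
```

```bash
python3 kn.py
```

```text
[243 214  20  30 492] [252.3374 228.5528] top [0.5807 0.0412 0.0697] n 345 centre@.069 [0.5804 0.0412 0.069 ]
knob model 0 [0.5779 0.0367]
knob model 0.06 [0.5782 0.0399]
knob model 0.12 [0.5786 0.043 ]
t 18.2 tcp [0.5789 0.0393 0.0969] yaxis -91.60568157395304 tilt [-0.0018 -0.0009] F [0.6435 0.8657 0.1297] gw 0.2718355180990608 gf 0.0 j [ 19.8809  26.1231 -16.6611   0.0195 -47.3316  68.5001]
  off cm [-0.077   0.233   2.4875] spin 0.0243354473557451
[[392.9717 210.2513]]
```

>>> apply_moves(
  plan=[
    {"grip": 0.27,"offset": [0.1,-0.05,0.8],"spin": 0},
    {"grip": 0.27,"offset": [0.1,-0.05,1.6],"spin": 0},
    {"grip": 0.27,"offset": [0.1,-0.05,2.2],"spin": 0},
    {"grip": 0.27,"offset": [0.1,-0.05,2.5],"spin": 0},
    {"grip": 0.27,"offset": [0.1,-0.05,2.5],"spin": 0},
  ],
)

```text
time_s: 18.7
tcp_pos: [0.5798, 0.0403, 0.0722]
ee_rot: [[1.0, -0.028, -0.001], [-0.028, -1.0, -0.0], [-0.001, 0.0, -1.0]]
wrist_force: [1.0, 0.5, 0.0]
gripper_width: 0.272
gripper_force: 0.0
```

```bash
cat > arc.py <<'E'
from h import *
import sys
go([.5785,.0398,.072],87)
s=r.sense();R=np.array(s['ee_rot']);p=np.array(s['tcp_pos'])
th=np.radians(9.9);ex=np.array([np.cos(th),np.sin(th),0]);ey=np.array([-np.sin(th),np.cos(th),0]);m0=np.array([.5880,.0000,.072])
piv=m0+.048*ex+.026*ey
d=p-piv;print('r',np.linalg.norm(d[:2]),'angle now',np.radians(167)-np.arctan2(d@ey,d@ex))
ya=np.degrees(np.arctan2(-R[1,1],-R[0,1]))
for a in [float(x) for x in sys.argv[1:]]:
    g=np.radians(167)-a;X=piv+.053*(np.cos(g)*ex+np.sin(g)*ey)
    print(a,R.T@(X-p)*100,'spin',np.radians(ya-(86.9-np.degrees(a))))
E
python3 arc.py .1 .2 .3 .4 .5 .6 .7
```

```text
t 18.7 tcp [0.5798 0.0403 0.0722] yaxis -91.59124388268705 tilt [-0.001  -0.0004] F [0.9773 0.5053 0.0095] gw 0.2717452499248401 gf 0.0 j [ 19.9327  28.0089 -17.8439  -0.0006 -44.2085  68.4764]
  off cm [-0.1252  0.0501  0.021 ] spin 0.024587432604721925
r 0.05144884146591918 angle now 0.07062534996582182
0.1 [-0.137  -0.1697  0.0209] spin 0.1263327618567166
0.2 [-0.0441 -0.6913  0.0207] spin 0.22633276185671655
0.3 [ 0.1005 -1.201   0.0203] spin 0.3263327618567168
0.4 [ 0.2952 -1.6937  0.0199] spin 0.4263327618567167
0.5 [ 0.5381 -2.1645  0.0195] spin 0.5263327618567166
0.6 [ 0.8268 -2.6087  0.019 ] spin 0.6263327618567166
0.7 [ 1.1584 -3.0219  0.0186] spin 0.7263327618567166
```

>>> apply_moves(
  plan=[
    {"grip": 0.27,"offset": [-0.05,-0.4,0],"spin": 0.15},
    {"grip": 0.27,"offset": [0,-0.9,0],"spin": 0.27},
    {"grip": 0.27,"offset": [0.2,-1.45,0],"spin": 0.38},
    {"grip": 0.27,"offset": [0.43,-1.95,0],"spin": 0.48},
    {"grip": 0.27,"offset": [0.8,-2.55,0],"spin": 0.6},
  ],
)

```text
time_s: 19.2
tcp_pos: [0.5883, 0.0655, 0.073]
ee_rot: [[0.806, -0.591, -0.001], [-0.591, -0.806, -0.0], [-0.001, 0.001, -1.0]]
wrist_force: [-0.8, -1.0, 1.1]
gripper_width: 0.272
gripper_force: 0.6
```

```bash
python3 arc.py .6 .7 .8 .9 1.0 1.1 1.2; python3 kn.py | head -2
```

```text
t 19.2 tcp [0.5883 0.0655 0.073 ] yaxis -126.24516281592076 tilt [-0.0011 -0.0005] F [-0.7974 -0.9606  1.127 ] gw 0.27181040102381027 gf 0.5588334426283836 j [ 22.0121  28.7845 -16.2117   0.0021 -45.072   31.7412]
  off cm [0.7268 2.6489 0.1027] spin -0.5802375514994068
r 0.05296886597149693 angle now 0.5850211002174426
0.6 [-0.0019 -0.0795  0.1003] spin 0.021507777752587328
0.7 [ 0.0359 -0.6079  0.0998] spin 0.12150777775258728
0.8 [ 0.1263 -1.1299  0.0992] spin 0.22150777775258748
0.9 [ 0.2684 -1.6403  0.0986] spin 0.32150777775258743
1.0 [ 0.4607 -2.1339  0.0979] spin 0.4215077777525874
1.1 [ 0.7014 -2.6059  0.0973] spin 0.5215077777525875
1.2 [ 0.9879 -3.0515  0.0967] spin 0.6215077777525873
[255 228  23  27 541] [265.2699 242.22  ] top [0.5885 0.0592 0.0702] n 330 centre@.069 [0.588  0.0595 0.069 ]
knob model 0 [0.5779 0.0367]
```

Shutter is following. Continuing the arc.

>>> apply_moves(
  plan=[
    {"grip": 0.27,"offset": [0.03,-0.6,0.05],"spin": 0.12},
    {"grip": 0.27,"offset": [0.13,-1.13,0.05],"spin": 0.22},
    {"grip": 0.27,"offset": [0.27,-1.64,0.05],"spin": 0.32},
    {"grip": 0.27,"offset": [0.5,-2.2,0.05],"spin": 0.44},
    {"grip": 0.27,"offset": [0.8,-2.75,0.05],"spin": 0.56},
  ],
)

```text
time_s: 19.75
tcp_pos: [0.611, 0.0832, 0.0724]
ee_rot: [[0.371, -0.929, -0.001], [-0.929, -0.371, -0.0], [-0.0, 0.001, -1.0]]
wrist_force: [-0.6, -0.2, -0.7]
gripper_width: 0.271
gripper_force: 0.5
```

```bash
python3 arc.py 1.2 1.3 1.4 1.5 1.6; python3 kn.py | head -2
```

```text
t 19.75 tcp [0.611  0.0832 0.0724] yaxis -158.2143872571303 tilt [-0.0009 -0.0001] F [-0.604  -0.2021 -0.7149] gw 0.2706857668960686 gf 0.5368078127503395 j [ 22.7631  30.7497 -12.5298  -0.0198 -46.7697  -0.9639]
  off cm [2.82   4.6307 0.0443] spin -1.1382057773075573
r 0.05312646364815349 angle now 1.1351623101835615
1.2 [ 0.0233 -0.3435  0.0407] spin 0.0635395519444363
1.3 [ 0.0834 -0.8698  0.0402] spin 0.1635395519444365
1.4 [ 0.1956 -1.3876  0.0397] spin 0.26353955194443623
1.5 [ 0.359  -1.8915  0.0392] spin 0.36353955194443643
1.6 [ 0.5719 -2.3767  0.0388] spin 0.46353955194443663
[255 229  23  27 535] [265.329  243.1701] top [0.6079 0.0765 0.0741] n 313 centre@.069 [0.6067 0.0788 0.069 ]
knob model 0 [0.5779 0.0367]
```

>>> apply_moves(
  plan=[
    {"grip": 0.27,"offset": [0.03,-0.45,0],"spin": 0.1},
    {"grip": 0.27,"offset": [0.1,-0.95,0],"spin": 0.18},
    {"grip": 0.27,"offset": [0.2,-1.4,0],"spin": 0.26},
    {"grip": 0.27,"offset": [0.4,-2.0,0],"spin": 0.38},
    {"grip": 0.27,"offset": [0.4,-2.0,0],"spin": 0.38},
  ],
)

```text
time_s: 20.3
tcp_pos: [0.6319, 0.087, 0.0723]
ee_rot: [[0.006, -1.0, 0.001], [-1.0, -0.006, 0.0], [-0.0, -0.001, -1.0]]
wrist_force: [-0.2, 0.4, -0.4]
gripper_width: 0.274
gripper_force: 0.0
```

```bash
python3 arc.py 1.4 1.45; python3 kn.py | head -2
```

```text
t 20.3 tcp [0.6319 0.087  0.0723] yaxis -179.64098013757882 tilt [0.0007 0.0002] F [-0.1812  0.4353 -0.413 ] gw 0.27444003033246855 gf 0.0 j [ 22.3512  32.3888  -9.3625   0.0046 -48.2048 -21.9952]
  off cm [4.688  5.368  0.0241] spin -1.51217037055576
r 0.053160220711373225 angle now 1.5368244678477305
1.4 [0.0465 0.7244 0.0286] spin -0.110425041303766
1.45 [0.0238 0.4604 0.0288] spin -0.0604250413037659
[254 230  24  26 445] [264.5034 244.5303] top [0.6289 0.0554 0.1341] n 23 centre@.069 [0.6263 0.0882 0.069 ]
knob model 0 [0.5779 0.0367]
```

>>> apply_moves(
  plan=[
    {"grip": 0.3,"offset": [0,0.3,0],"spin": 0},
    {"grip": 0.3,"offset": [0,0.4,0],"spin": 0},
    {"grip": 0.3,"offset": [0,0.4,-1],"spin": 0},
    {"grip": 0.3,"offset": [0,0.4,-3],"spin": 0},
    {"grip": 0.3,"offset": [0,0.4,-7],"spin": 0},
  ],
)

```text
time_s: 20.85
tcp_pos: [0.6255, 0.0864, 0.1406]
ee_rot: [[0.004, -1.0, -0.006], [-1.0, -0.004, -0.002], [0.002, 0.006, -1.0]]
wrist_force: [-0.1, 1.0, -0.5]
gripper_width: 0.301
gripper_force: 0.0
```

>>> apply_moves(
  plan=[
    {"grip": 0.3,"offset": [0,0,-3],"spin": -0.1},
    {"grip": 0.3,"offset": [-2,2,-6],"spin": -0.2},
    {"grip": 0.3,"offset": [-3,6,-9],"spin": -0.3},
    {"grip": 0.3,"offset": [-3,10,-10],"spin": -0.3},
    {"grip": 0.3,"offset": [-3,10,-10],"spin": -0.3},
  ],
)

```text
time_s: 21.35
tcp_pos: [0.5243, 0.1166, 0.246]
ee_rot: [[0.301, -0.954, 0.004], [-0.954, -0.301, 0.003], [-0.001, -0.004, -1.0]]
wrist_force: [0.7, -0.1, 0.5]
gripper_width: 0.304
gripper_force: 0.0
```

>>> apply_moves(
  plan=[
    {"grip": 0.3,"offset": [0,0,0],"spin": 0},
    {"grip": 0.3,"offset": [0,0,0],"spin": 0},
    {"grip": 0.3,"offset": [0,0,0],"spin": 0},
  ],
)

```text
time_s: 21.65
tcp_pos: [0.528, 0.1165, 0.2416]
ee_rot: [[0.298, -0.955, -0.001], [-0.955, -0.298, -0.001], [0.0, 0.001, -1.0]]
wrist_force: [-0.7, 0.1, 0.5]
gripper_width: 0.303
gripper_force: 0.0
```

```bash
python3 kn.py | head -3; python3 - <<'E'
from h import *
c=cap('wrist');s=r.sense();print(s['tcp_pos'])
th=np.radians(9.9);ex=np.array([np.cos(th),np.sin(th),0]);ey=np.array([-np.sin(th),np.cos(th),0]);m0=np.array([.5880,0,0])
print('depth-z mm and colour over the plate, fixture xy grid')
for y in(-60,-50,-15,0,15,26,40,60,72,85):
    o=[]
    for x in(-95,-80,-60,-30,0,30,60,80,95):
        q=proj(c,[m0+x*.001*ex+y*.001*ey+[0,0,.042]])[0].round().astype(int)
        if 2<q[0]<509 and 2<q[1]<381:
            z=np.median([atd(c,q[0]+i,q[1]+j)[2] for i in(-1,0,1) for j in(-1,0,1)]);o.append('%3d(%s)'%(round(z*1000),','.join(map(str,c['img'][q[1],q[0]]))))
        else:o.append('--')
    print(y,' '.join(o))
E
```

```text
[161 115  16  12 126] [167.1032 120.8333] top [0.6251 0.0877 0.0724] n 114 centre@.069 [0.6259 0.0881 0.069 ]
knob model 0 [0.5779 0.0367]
knob model 0.06 [0.5782 0.0399]
[0.5279 0.1164 0.2413]
depth-z mm and colour over the plate, fixture xy grid
-60 -- -- -- -- -- -- -- -- --
-50 -- -- -- -- -- -- -- -- --
-15  43(125,137,139)  43(128,140,141)  43(132,144,146)  43(226,238,240)  43(134,147,148)  43(226,238,240)  44(222,236,238)  44(221,234,237)  43(220,232,236)
0  43(123,137,140)  57(66,143,198)  43(132,144,146)  43(230,244,246)  42(131,144,147)  43(221,235,238)  43(217,230,233)  53(68,115,151)  43(209,227,229)
15  43(222,236,238)  43(205,228,230)  43(224,238,240)  42(223,236,239)  30(229,248,252)  43(222,235,238)  43(221,235,237)  43(218,232,234)  43(216,230,233)
26  44(223,236,238)  43(225,238,239)  43(226,238,241)  43(226,239,241)  29(229,248,253)  43(224,238,240)  49(73,168,234)  43(217,231,234)  43(213,229,233)
40  43(226,238,241)  42(226,241,242)  43(228,241,243)  43(229,241,243)  29(209,242,252)  43(228,242,244)  43(225,239,242)  43(224,238,240)  43(222,236,238)
60  42(229,241,243)  43(229,241,244)  43(228,242,243)  43(227,241,243)  43(227,241,243)  48(77,187,241)  47(78,139,190)  43(226,239,241)  43(223,237,240)
72   1(61,106,168)   0(66,111,173)   1(65,108,165)   0(72,128,203)   1(66,111,173)  48(69,184,242)  48(70,183,240)   1(64,115,184)   1(58,103,165)
85   0(58,105,170)   0(58,107,171)   1(64,110,176)   1(66,114,179)   0(60,108,170)  48(67,184,241)  70(35,56,236)   0(56,106,169)   1(58,106,175)
```

The plate reads 43 mm everywhere, so it is level and flush. Both pins stand through their holes, the white dial shows in the open port, and the shutter is at about 1.4 rad with the gripper clear.

```bash
python3 -c "
from station import r
print(r.finish_job())"
```

```text
the job is handed in; nothing more can be done
None
```

The job is handed in after about 22 s of robot time: the watch lies face up in the nest, the plate is level and flush over both pins, the shutter is swung to about 1.4 rad so the port is clear, and the gripper is away from everything.

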